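# Light the test fixture and hold its sprung guard open

### The job

I want to look at the part clamped in the test fixture. First swing the inspection lamp (it has a ball handle) so that it points at the part (seen from above) and tilt its head to 25 degrees below level; then lift the fixture's spring-loaded guard (it has a pull bar in front) to 60 degrees open and keep holding it there, because it shuts by itself: finish with the gripper still holding it, the lamp still aimed. Leave everything else on the bench where it is.

Things in the scene. Friction and masses are not known exactly. Their poses are not given: they have to be found in the camera images.
- fixture: Test fixture fixed to the bench: grey open-topped box 180 (x) x 190 (y) x 75 mm high; origin at the centre of its underside, x runs from its front (pull bar side) to its back (hinge side), z up. It stands level, turned up to 0.25 rad, front towards the robot. Under the clear guard a round metal part, 60 mm in diameter, is clamped in the middle.
- part (a point): Middle of the top of the clamped part, on the fixture's vertical centre line, 60 mm above the bench; this is what the lamp must point at.
- guard (a joint): Opening angle of the guard in rad: 0 shut (level, lying on the box), grows as the front edge lifts, stop at 1.75. The guard is an aluminium frame 180 x 190 x 8 mm with a clear window, about 0.45 kg, hinged along the back rim of the box; weight and a spring shut it from any angle (about 2 to 3 N at the bar).
- guard_hinge (a point): Middle of the guard's hinge line, 90 mm behind the fixture's centre and 80 mm above the bench; the line runs along the fixture's y. Axes turn with the guard: at angle 0 they are the fixture's.
- guard_bar (a point): Middle of the guard's pull bar: dark round steel bar, 14 mm in diameter, 120 mm long, along the fixture's y, 228 mm from the hinge line in the guard's plane (48 mm ahead of the box's front face when shut, centre 80 mm above the bench), on two arms 55 mm either side of the middle. Can be pinched from above; it rises on an arc about the hinge and may turn between the finger pads.
- lamp: Inspection lamp: grey cylinder head, 76 mm in diameter, 100 mm long, in a fork on a post with a round foot 100 mm in diameter, fixed to the bench on the left or the right of the fixture (a dial gauge stand is on the other side). Origin under its foot, below the pivot.
- lamp_swivel (a joint): Swivel of the lamp about its vertical post, rad; 0 when it points along the world's +x, grows anticlockwise seen from above; range -2.2 to 2.2. Friction holds it (about 1 N at the ball).
- lamp_head (a joint): Tilt of the lamp's head, rad: 0 level, positive with the front (lens) lowered; range -0.5 to 0.9. Friction holds it (about 1 N at the ball).
- lamp_pivot (a point): Where the lamp's swivel and tilt axes cross, 180 mm above the bench, in the middle of the head. Its axes move with the head: x along the beam (out of the white lens), y to the head's left, z to its top.
- lamp_ball (a point): Centre of the lamp's ball handle: black ball, 26 mm in diameter, on a bent 10 mm rod behind the head; in the head's frame at 110 mm back and 50 mm up from the pivot. The rod leaves the ball downwards, so it can be pinched from above; it may turn between the finger pads.
- dial_stand: Dial gauge on a fixed stand with a square foot, 215 mm high, across from the lamp. Bystander; origin under its foot.
- screwdriver: Screwdriver lying on the bench, 190 mm long. Bystander.
- caliper: Steel caliper lying on the bench, 210 mm long. Bystander.
- bracket: Aluminium block with two holes, 70 x 50 x 22 mm. Bystander.
- jar: Grey jar with a black cap, 60 mm in diameter, 75 mm high. Bystander.
- collar: Steel ring, 56 mm in diameter, 20 mm high. Bystander.
- cover: Black square cap with a metal boss, 60 x 60 x 38 mm. Bystander.

How it is judged:
By the outcome, as a careful person would: the job done as asked, in the order asked, and still so for the second after the job is handed in, while the arm keeps its last pose, push and grip.
It also fails if it takes over 59 s, if anything falls off the work surface, if the arm or the gripper's body presses on something with over 40 N, if the wrist force passes 120 N, or if a joint passes its speed limit or range.

### The arm

A 6-joint arm with a two-finger parallel gripper is mounted at the origin on the work surface. World frame = base frame: x ahead of the robot, y to its left, z up, the work surface at z = 0. Lengths are in m, angles in rad, forces in N, time in s.
With the tool pointing down it reaches from about 0.375 to 0.925 m from the base axis. Payload 5.7 kg.
Tool frame: the origin (TCP) lies between the finger pads; the fingertips stand 22 mm ahead of it and the grasp point (between the pads) lies 3 mm ahead of it; z points along the fingers, y is the line along which they close (so a half turn about z gives the same grasp; the last joint's range is limited). The gripper opens to 88 mm and grips with 3 to 60 N. Pads are 20 mm wide; open, the fingers measure 115 mm over their backs; the gripper's body (75 mm by 178 mm) begins 61 mm behind the grasp point.
Start: joints at [-1.299, 0.359, 1.51, -0, 1.272, -0.115], TCP at [0.226, -0.556, 0.245] pointing down, gripper open.
Joint ranges: [-2.97, 2.97], [-1.01, 2.36], [0.21, 2.38], [-0.96, 4.11], [0.2, 2.71], [-2.98, 2.98]. Speed limits (rad/s): [2.39, 2.39, 3.14, 3.14, 3.14, 3.14].

### API

Orientations are given as a 3x3 rotation matrix whose columns are the frame's x, y, z axes.
In Python, from bench import * gives the robot as it stands.
- The arm moves only by the tool apply_moves, never from a script. Its argument "targets" is a list that holds one entry, the list of rows, each a list of 7 numbers: the shift along the tool's x, y, z in m, then the turn, a rotation vector about the tool's x, y, z in rad, then the finger opening in m, from 0 to 0.0878. A call has 1 to 20 rows; each row is the pose to reach, as a shift and turn from the pose commanded when the call began, along the tool's axes at that moment; what a row does not reach only later rows make up. A row lasts 1/10 s, in which the tool goes at most 50 mm and 8.59 degrees, less where a joint would pass 70% of its speed; a pose out of reach is approached as far as the arm can. A call with a gripper value outside its range is refused whole. The fingers move at their own pace and stop on an object; "newtons" is the grip in N (left out, the last holds). Time passes only in rows, so rows that repeat a pose let the fingers close. It gives the time, the measured TCP pose, the force, the opening and the grip force at its end, in the units of the state.
- observe(): the state, without advancing time (a new reading comes with each control period).
- snapshot(name): name is "side" or "top"; returns a dict with "frame" (420x560x3 uint8, red, green, blue), "fx", "fy", "cx", "cy" (pixels), "position" and "attitude" of the camera in the world. Camera axes: x right, y down, z forward; pixel columns grow to the right and rows downward; lengths in m; the calibration is good to about 2 mm. A picture is of the moment at which its call begins. There is no depth.
- finish_job(): hands the job in; it is judged then, once.
The state is a dict: "time_s": time; "joint_pos": joint angles; "qvel": joint speeds; "joint_torque": joint torques, N m; "ee_pos": TCP position; "ee_rot": TCP orientation; "contact_force": force on the tool from outside, world axes, zero at the start; "moment": the same for the moment, N m; "gripper_width": finger opening in m; "gripper_force": force on a finger pad.
Only numpy, scipy, OpenCV 4.12 (cv2) and the standard library are available. Lean on these libraries where they do the work, as an engineer would, in place of code of your own. Each camera call takes 0.05 s, during which the arm holds its last target. There are 200 camera calls.

## Working session

There is one attempt and no reset: what is moved stays moved. The work goes in short steps, Python scripts to look and compute and a tool call to move; the robot and the scene stay as the last step left them, time stands still between calls to the robot, and variables do not carry over. Pictures are saved under pics/ and viewed, at most 10 in all, crops included, and the job is handed in when it is done.

Besides the shell and the picture viewer there is one more tool, called after "Emit:" as name(argument=value, ...), one argument or row to a line, values as JSON. apply_moves: Moves the arm, as the interface text tells. Its arguments: {"type":"object","properties":{"targets":{"type":"array"},"newtons":{"type":"number"}},"required":["targets"]}

```bash
ls; mkdir -p pics
python3 - <<'E'
from bench import *
import cv2, numpy as np
for n in("side","top"):
    s=snapshot(n); cv2.imwrite(f"pics/{n}0.png",s["frame"][:,:,::-1]); np.save(f"pics/{n}0.npy",s,allow_pickle=True)
    print(n,s["fx"],s["fy"],s["cx"],s["cy"],np.round(s["position"],3),np.round(s["attitude"],3).tolist())
print(observe())
E
```

```text
pics
side 422.71147546084524 422.71147546084524 278.4853965435544 210.7893636993678 [0.178 0.449 0.856] [[-0.768, -0.485, 0.418], [-0.64, 0.577, -0.507], [0.005, -0.657, -0.754]]
top 496.62835227549044 496.62835227549044 270.95995105376977 217.7791710696767 [ 0.311 -0.024  1.571] [[-0.007, -0.986, 0.164], [-1.0, 0.009, 0.011], [-0.012, -0.164, -0.986]]
{'time_s': 0.1, 'joint_pos': array([-1.29913239e+00,  3.59431939e-01,  1.51132163e+00, -2.20975243e-05,
        1.27247493e+00, -1.15079480e-01]), 'qvel': array([ 0.0005798 ,  0.00048491, -0.00174621,  0.000401  ,  0.00122104,
        0.00059044]), 'joint_torque': array([ 7.84712915e-05, -5.16359353e+01, -2.71407276e+01,  6.77185901e-02,
        2.76829186e-02, -2.92373988e-05]), 'ee_pos': array([ 0.22614537, -0.55512476,  0.2438952 ]), 'ee_rot': array([[ 9.26139849e-01,  3.77180021e-01, -4.59300038e-04],
       [ 3.77180264e-01, -9.26138533e-01,  1.57018085e-03],
       [ 1.66865384e-04, -1.62744597e-03, -9.99998662e-01]]), 'contact_force': array([ 0.14706917, -0.3941631 ,  1.21766942]), 'moment': array([ 5.57378576e-02, -1.05745415e-02,  1.33911090e-05]), 'gripper_force': 0.0, 'gripper_width': 0.08789845450092565}
```

View pics/side0.png

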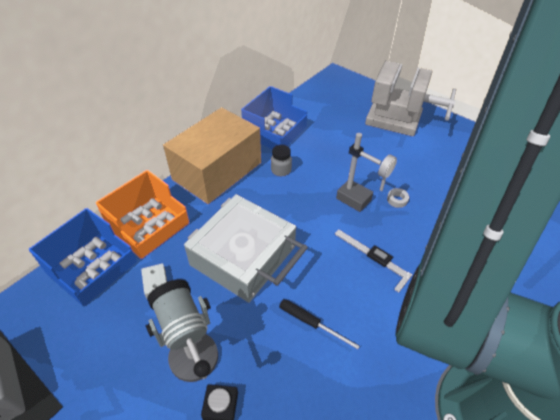

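View pics/top0.png

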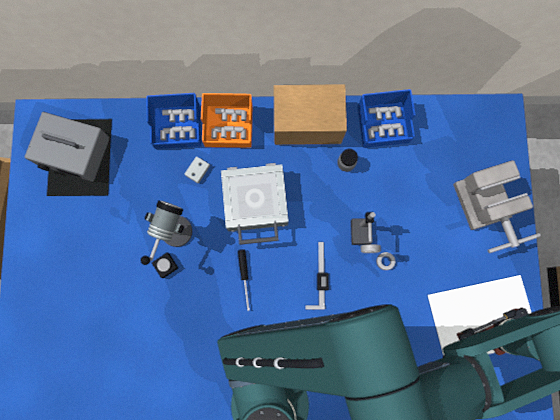

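Side view: lamp head near (180,315), ball (201,368), fixture (240,245) with the bar around (285,262). Top view: fixture window (255,197), bar (261,240), lamp head (167,222), ball (146,260), with the black cover beside it at (165,265). I'll extract these with masks and enlarge the relevant regions.

```bash
cat > h.py <<'E'
import numpy as np, cv2
from scipy.optimize import least_squares
def ray(s,p):
    d=np.array([(p[0]-s["cx"])/s["fx"],(p[1]-s["cy"])/s["fy"],1.]); d=np.array(s["attitude"])@d
    return np.array(s["position"]),d/np.linalg.norm(d)
def onz(s,p,z):
    o,d=ray(s,p); return o+d*(z-o[2])/d[2]
def tri(a,pa,b,pb):
    (o,d),(q,e)=ray(a,pa),ray(b,pb)
    t=np.linalg.lstsq(np.c_[d,-e],q-o,rcond=None)[0]
    x,y=o+t[0]*d,q+t[1]*e
    return (x+y)/2,np.linalg.norm(x-y)
def proj(s,X):
    c=np.array(s["attitude"]).T@(np.array(X)-s["position"]); return np.array([s["cx"]+s["fx"]*c[0]/c[2],s["cy"]+s["fy"]*c[1]/c[2]])
def dark(s,box,th=50,mn=25):
    x0,y0,x1,y1=box; m=(s["frame"][y0:y1,x0:x1].max(2)<th).astype(np.uint8)
    n,l,st,c=cv2.connectedComponentsWithStats(m)
    return [(np.round(c[i]+[x0,y0],1).tolist(),st[i,2:].tolist()) for i in range(1,n) if st[i,4]>=mn]
E
python3 - <<'E'
from h import *
S=np.load("pics/side0.npy",allow_pickle=True).item();T=np.load("pics/top0.npy",allow_pickle=True).item()
print("side ball",dark(S,(180,350,220,385))); print("top ball",dark(T,(135,245,158,272)))
a=cv2.resize(S["frame"][180:400,140:320],None,fx=2.2,fy=2.2,interpolation=cv2.INTER_CUBIC)
b=cv2.resize(T["frame"][155:280,130:300],None,fx=2.35,fy=2.35,interpolation=cv2.INTER_CUBIC)
o=np.zeros((490,800,3),np.uint8);o[:a.shape[0],:a.shape[1]]=a;o[:b.shape[0],400:400+b.shape[1]]=b
cv2.imwrite("pics/z.png",o[:,:,::-1])
E
```

```text
side ball [([202.4, 368.3], [15, 16, 163])]
top ball [([145.2, 260.0], [9, 9, 55]), ([155.2, 263.7], [5, 12, 26])]
```

View pics/z.png

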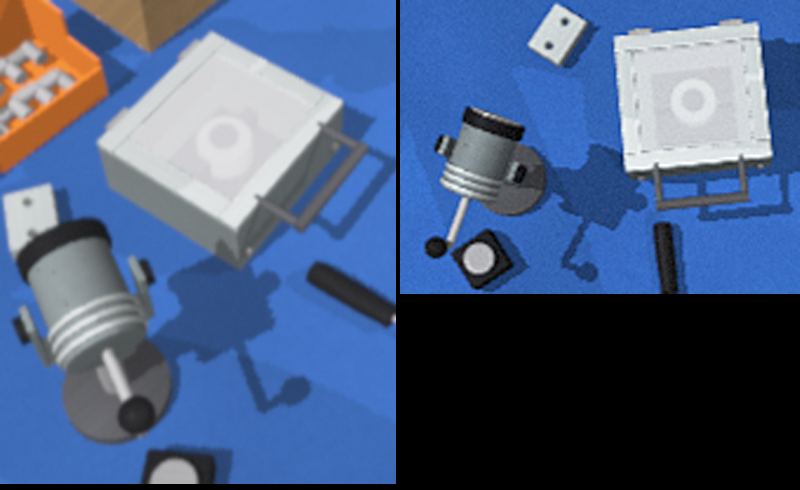

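The enlargement shows the bar, guard corners, tilt knobs and ball clearly. Bar ends are at crop (302,225)/(365,147) in the side view and (658,205)/(748,198) in the top view. The tilt knobs are at (24,327)/(146,272) and (443,146)/(518,172).

Run:
```python
from h import *
S=np.load("pics/side0.npy",allow_pickle=True).item();T=np.load("pics/top0.npy",allow_pickle=True).item()
s=lambda x,y:((x+.5)/2.2+139.5,(y+.5)/2.2+179.5)
t=lambda x,y:((x-399.5)/2.35+129.5,(y+.5)/2.35+154.5)
def P(n,a,b):
    X,e=tri(S,a,T,b);print(n,np.round(X,4),round(e,4));return X
ball=P("ball",(202.4,368.3),(145.2,260.))
bl=P("barL",s(302,225),t(658,205));br=P("barR",s(365,147),t(748,198))
P("part",s(224,134),t(693,101))
P("cBL",s(97,142),t(614,38));P("cBR",s(211,32),t(756,24));P("cFR",s(343,102),t(770,157));P("cFL",s(235,235),t(625,168))
k1=P("kL",s(23,327),t(443,146));k2=P("kR",s(146,273),t(519,171))
piv=(k1+k2)/2;print("pivot",piv,"swiv from knobs",np.arctan2(*(k1-k2)[[1,0]])-np.pi/2)
v=piv-ball;print("ball-piv",v,np.linalg.norm(v),"swivel",np.arctan2(v[1],v[0]))
print("bar",(bl+br)/2,"len",np.linalg.norm(bl-br),"yaw",np.arctan2(*(bl-br)[[1,0]])-np.pi/2)
c=[onz(T,t(*p),.084) for p in((614,38),(756,24),(770,157),(625,168))];print(np.round(c,4),np.mean(c,0))
foot=onz(S,s(117,390),0.01);print("foot side",foot)
```

```text
ball [0.4212 0.3359 0.2125] 0.003
barL [0.4826 0.0865 0.0853] 0.0052
barR [ 0.4923 -0.0282  0.0825] 0.0023
part [0.6245 0.0432 0.0642] 0.0011
cBL [0.7053 0.1457 0.0857] 0.0014
cBR [ 0.7216 -0.0409  0.0878] 0.0016
cFR [ 0.5444 -0.0571  0.0873] 0.0027
cFL [0.5324 0.1301 0.0697] 0.0074
kL [0.5471 0.3402 0.1856] 0.0
kR [0.5141 0.2469 0.1793] 0.0061
pivot [0.53061038 0.2935601  0.18244266] swiv from knobs -0.3396442142595397
ball-piv [ 0.10939659 -0.04238957 -0.03007728] 0.12111619165866372 swivel -0.36967152050398094
bar [0.48745727 0.02911672 0.08388099] len 0.11513899450166924 yaw 0.0839239623271184
[[ 0.7063  0.1463  0.084 ]
 [ 0.7233 -0.0405  0.084 ]
 [ 0.5461 -0.0566  0.084 ]
 [ 0.5335  0.1305  0.084 ]] [0.62730345 0.04491524 0.084     ]
foot side [0.52756261 0.29574056 0.01      ]
```

Checks on the measurements:
- Ball to pivot is 121 mm (expected 121).
- Pivot height is 0.182 (expected 0.180).
- Bar height is 0.084 (expected 0.080) and its length is 115 mm (expected 120).
- Part is at z 0.064 (expected 0.060).

All are consistent. From these, the swivel is about -0.36 and the tilt about -0.17 now; the swivel target is about -1.21.

```bash
cat >> h.py <<'E'
def rel(st,pos,yaw,yaw_only=True):
    """shift/turn rows for world TCP pos and yaw of tool x, tool pointing down"""
    R=np.array(st["ee_rot"]); y0=np.arctan2(R[1,0],R[0,0])
    R=np.array([[np.cos(y0),np.sin(y0),0],[np.sin(y0),-np.cos(y0),0],[0,0,-1.]])
    d=R.T@(np.array(pos)-st["ee_pos"]); w=(yaw-y0+np.pi)%(2*np.pi)-np.pi
    return np.round(np.r_[d,0,0,-w],4).tolist()
E
python3 - <<'E'
from h import *; from bench import *
s=observe()
print(rel(s,(.226,-.555,.345),.387));print(rel(s,(.55,-.1,.345),1.6));print(rel(s,(.421,.336,.32),2.776))
E
```

```text
[-0.0001, -0.0002, -0.1011, 0.0, 0.0, -0.0003]
[0.4716, -0.2994, -0.1011, 0.0, 0.0, -1.2133]
[0.5166, -0.7518, -0.0761, 0.0, 0.0, -2.3893]
```

Emit:
apply_moves(
  targets=[
    [[0,0,-0.05,0,0,0,0.05],[0,0,-0.1,0,0,0,0.05],[0.472,-0.3,-0.1,0,0,-1.2,0.05],[0.472,-0.3,-0.1,0,0,-1.2,0.05],[0.472,-0.3,-0.1,0,0,-1.2,0.05],[0.472,-0.3,-0.1,0,0,-1.2,0.05],[0.472,-0.3,-0.1,0,0,-1.2,0.05],[0.472,-0.3,-0.1,0,0,-1.2,0.05],[0.472,-0.3,-0.1,0,0,-1.2,0.05],[0.472,-0.3,-0.1,0,0,-1.2,0.05],[0.472,-0.3,-0.1,0,0,-1.2,0.05],[0.472,-0.3,-0.1,0,0,-1.2,0.05],[0.472,-0.3,-0.1,0,0,-1.2,0.05],[0.472,-0.3,-0.1,0,0,-1.2,0.05]],
  ],
)

```text
time_s: 1.5
ee_pos: [0.5523, -0.0955, 0.3441]
ee_rot: [[-0.02, 1.0, 0.0], [1.0, 0.02, 0.002], [0.002, 0.0, -1.0]]
contact_force: [0.9, -1.2, 0.4]
gripper_width: 0.05
gripper_force: 0.0
```

Run:
```python
from h import *; from bench import *
s=observe();print(s["ee_pos"],s["joint_pos"])
print(rel(s,(.421,.336,.32),2.776))
```

```text
[ 0.55231094 -0.09548688  0.34413423] [-0.29581204  0.22668395  1.4526011   0.0021509   1.46255198 -0.31651473]
[0.4341, -0.1225, 0.0241, 0.0, 0.0, -1.1847]
```

Emit:
apply_moves(
  targets=[
    [[0.434,-0.122,0.024,0,0,-1.185,0.05],[0.434,-0.122,0.024,0,0,-1.185,0.05],[0.434,-0.122,0.024,0,0,-1.185,0.05],[0.434,-0.122,0.024,0,0,-1.185,0.05],[0.434,-0.122,0.024,0,0,-1.185,0.05],[0.434,-0.122,0.024,0,0,-1.185,0.05],[0.434,-0.122,0.024,0,0,-1.185,0.05],[0.434,-0.122,0.024,0,0,-1.185,0.05],[0.434,-0.122,0.024,0,0,-1.185,0.05],[0.434,-0.122,0.024,0,0,-1.185,0.05],[0.434,-0.122,0.024,0,0,-1.185,0.05],[0.434,-0.122,0.024,0,0,-1.185,0.05]],
  ],
)

```text
time_s: 2.7
ee_pos: [0.4217, 0.3309, 0.3205]
ee_rot: [[-0.932, 0.362, -0.0], [0.362, 0.932, -0.001], [-0.0, -0.001, -1.0]]
contact_force: [0.7, -0.3, 0.6]
gripper_width: 0.05
gripper_force: 0.0
```

Run:
```python
from h import *; from bench import *
s=observe();print(s["ee_pos"],s["joint_pos"])
print(rel(s,(.421,.336,.2155),2.776))
a=snapshot("side")["frame"];b=snapshot("top")["frame"]
o=np.zeros((400,800,3),np.uint8)
o[:,:400]=cv2.resize(a[200:400,100:300],(400,400));o[:,400:]=cv2.resize(b[170:320,90:240],(400,400))
cv2.imwrite("pics/a1.png",o[:,:,::-1])
```

```text
[0.42167121 0.3308694  0.32048578] [ 5.36922193e-01  2.04312304e-01  1.53922818e+00 -7.63711202e-04
  1.39881806e+00 -6.63081886e-01]
[0.0025, 0.0045, 0.105, 0.0, 0.0, -0.0051]
```

View pics/a1.png

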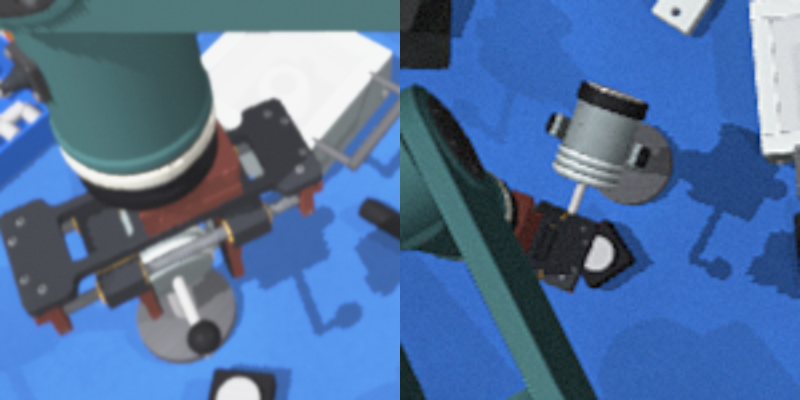

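The gripper hangs above the ball, aligned with the head's axis; the ball is visible in the side crop at (203,337). I'll descend part-way, let it settle, and check.

Emit:
apply_moves(
  targets=[
    [[0,0,0.04,0,0,0,0.05],[0,0,0.06,0,0,0,0.05],[0,0,0.06,0,0,0,0.05]],
  ],
)

```text
time_s: 3.1
ee_pos: [0.4202, 0.3297, 0.2581]
ee_rot: [[-0.932, 0.364, -0.005], [0.364, 0.932, -0.003], [0.003, -0.005, -1.0]]
contact_force: [-0.8, 0.9, 0.6]
gripper_width: 0.0502
gripper_force: 0.0
```

Run:
```python
from h import *; from bench import *
s=observe();print(s["ee_pos"])
print(rel(s,(.421,.336,.2155),2.776))
S=snapshot("side");print(dark(S,(185,350,220,385)),proj(S,s["ee_pos"]))
```

```text
[0.42019579 0.3297103  0.25810731]
[0.0015, 0.0062, 0.0426, 0.0, 0.0, -0.0066]
[([201.7, 367.9], [14, 15, 143])] [200.9024099  353.42582197]
```

Emit:
apply_moves(
  targets=[
    [[0.001,0.006,0.02,0,0,0,0.05],[0.001,0.006,0.042,0,0,0,0.05],[0.001,0.006,0.042,0,0,0,0.05],[0.001,0.006,0.042,0,0,0,0.02],[0.001,0.006,0.042,0,0,0,0.02],[0.001,0.006,0.042,0,0,0,0.02],[0.001,0.006,0.042,0,0,0,0.02],[0.001,0.006,0.042,0,0,0,0.02]],
  ],
  newtons=15,
)

```text
time_s: 3.95
ee_pos: [0.4231, 0.3384, 0.2194]
ee_rot: [[-0.932, 0.361, 0.001], [0.361, 0.932, 0.001], [-0.001, 0.001, -1.0]]
contact_force: [-0.1, 0.2, 1.8]
gripper_width: 0.0247
gripper_force: 15.0
```

Run:
```python
from h import *; from bench import *
s=observe();print(s["ee_pos"],s["joint_pos"][5])
p=np.array([.530,.294]);v=s["ee_pos"][:2]-p;y0=np.arctan2(s["ee_rot"][1,0],s["ee_rot"][0,0])
r=np.hypot(*v);a=np.arctan2(v[1],v[0]);print("swivel",a-np.pi,r)
L=.1208;z0=s["ee_pos"][2];b0=.2125-.18;t0=np.arcsin(b0/L)-.4266
for k in range(1,13):
    f=min(k/7,1);D=(-1.206-(a-np.pi))*f;t=t0+(.436-t0)*max(0,(k-7)/5)
    R=r+L*(np.cos(.4266+t)-np.cos(.4266+t0));z=z0+L*(np.sin(.4266+t)-np.sin(.4266+t0))
    print(k,rel(s,(*(p+R*np.array([np.cos(a+D),np.sin(a+D)])),z),y0+D),round(t,3))
```

```text
[0.42308822 0.33838401 0.21944047] -0.6538738962864264
swivel -0.39349483193348567 0.11575866859097778
1 [-0.0011, 0.0134, 0.0, 0.0, 0.0, 0.1161] -0.154
2 [-0.0037, 0.0266, 0.0, 0.0, 0.0, 0.2321] -0.154
3 [-0.0079, 0.0393, 0.0, 0.0, 0.0, 0.3482] -0.154
4 [-0.0135, 0.0515, 0.0, 0.0, 0.0, 0.4643] -0.154
5 [-0.0205, 0.063, 0.0, 0.0, 0.0, 0.5804] -0.154
6 [-0.0287, 0.0736, 0.0, 0.0, 0.0, 0.6964] -0.154
7 [-0.0381, 0.0832, 0.0, 0.0, 0.0, 0.8125] -0.154
8 [-0.0412, 0.0797, -0.0135, 0.0, 0.0, 0.8125] -0.036
9 [-0.0454, 0.0751, -0.0263, 0.0, 0.0, 0.8125] 0.082
10 [-0.0505, 0.0694, -0.0383, 0.0, 0.0, 0.8125] 0.2
11 [-0.0566, 0.0627, -0.0494, 0.0, 0.0, 0.8125] 0.318
12 [-0.0635, 0.0551, -0.0593, 0.0, 0.0, 0.8125] 0.436
```

Emit:
apply_moves(
  targets=[
    [[-0.001,0.0134,0,0,0,0.116,0.02],[-0.004,0.0266,0,0,0,0.232,0.02],[-0.008,0.039,0,0,0,0.348,0.02],[-0.0135,0.0515,0,0,0,0.464,0.02],[-0.0205,0.063,0,0,0,0.58,0.02],[-0.0287,0.0736,0,0,0,0.696,0.02],[-0.038,0.083,0,0,0,0.8125,0.02],[-0.041,0.08,-0.0135,0,0,0.8125,0.02],[-0.0455,0.075,-0.0263,0,0,0.8125,0.02],[-0.0505,0.0695,-0.0383,0,0,0.8125,0.02],[-0.0565,0.0627,-0.0494,0,0,0.8125,0.02],[-0.0635,0.055,-0.0593,0,0,0.8125,0.02],[-0.0635,0.055,-0.0593,0,0,0.8125,0.02],[-0.0635,0.055,-0.0593,0,0,0.8125,0.02]],
  ],
)

```text
time_s: 5.35
ee_pos: [0.502, 0.3664, 0.2791]
ee_rot: [[-0.378, 0.926, 0.001], [0.926, 0.378, 0.002], [0.001, 0.002, -1.0]]
contact_force: [-1.3, 2.9, 4.3]
gripper_width: 0.0255
gripper_force: 15.0
```

Run:
```python
from h import *; from bench import *
s=observe();print(s["ee_pos"],s["gripper_width"],s["contact_force"])
a=snapshot("side");b=snapshot("top");np.save("pics/s2.npy",a);np.save("pics/t2.npy",b);a=a["frame"];b=b["frame"]
o=np.zeros((400,800,3),np.uint8)
o[:,:400]=cv2.resize(a[200:400,100:300],(400,400));o[:,400:]=cv2.resize(b[150:300,90:240],(400,400))
cv2.imwrite("pics/a2.png",o[:,:,::-1])
```

```text
[0.50202469 0.36642309 0.2790628 ] 0.0255278068822397 [-1.26963572  2.90416148  4.34281826]
```

View pics/a2.png

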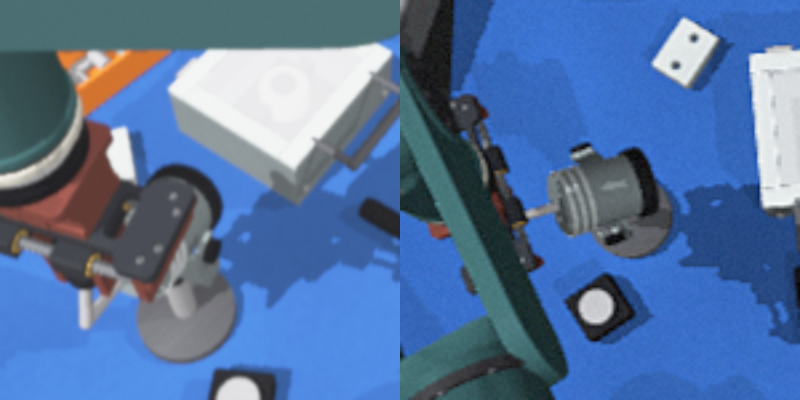

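The lamp now points towards the fixture (top crop: lens at (640,185), tail rod at (540,210)). I'll release, rise and back off to measure the aim.

Emit:
apply_moves(
  targets=[
    [[0,0,0,0,0,0,0.045],[0,0,0,0,0,0,0.045],[0,0,0,0,0,0,0.045],[0,0,-0.04,0,0,0,0.045],[0,0,-0.08,0,0,0,0.045],[0.03,-0.03,-0.09,0,0,0,0.045],[0.06,-0.07,-0.09,0,0,0,0.045],[0.09,-0.11,-0.09,0,0,0,0.045],[0.09,-0.15,-0.09,0,0,0,0.045],[0.09,-0.15,-0.09,0,0,0,0.045]],
  ],
)

```text
time_s: 6.45
ee_pos: [0.3238, 0.3912, 0.3676]
ee_rot: [[-0.382, 0.924, -0.003], [0.924, 0.382, -0.002], [-0.001, -0.004, -1.0]]
contact_force: [-0.6, 0.9, -0.2]
gripper_width: 0.0449
gripper_force: 0.0
```

Run:
```python
from h import *; from bench import *
s=observe();print(s["ee_pos"])
a=snapshot("side");b=snapshot("top");np.save("pics/s3.npy",a);np.save("pics/t3.npy",b)
X=(.502,.366,.272);print(proj(a,X),proj(b,X))
A=a["frame"];B=b["frame"]
o=np.zeros((400,800,3),np.uint8)
o[:,:400]=cv2.resize(A[230:380,100:250],(400,400),interpolation=cv2.INTER_CUBIC);o[:,400:]=cv2.resize(B[175:275,110:210],(400,400),interpolation=cv2.INTER_CUBIC)
cv2.imwrite("pics/a3.png",o[:,:,::-1])
print(dark(a,(100,230,250,380)),dark(b,(110,175,210,275)))
```

```text
[0.3238218  0.39124838 0.36757863]
[142.73208628 333.14685132] [129.39504448 228.29064424]
[([223.7, 370.8], [16, 25, 97])] [([181.3, 217.8], [14, 26, 142]), ([127.7, 228.6], [9, 9, 57]), ([170.2, 239.2], [8, 5, 25]), ([166.6, 264.6], [25, 22, 183])]
```

View pics/a3.png

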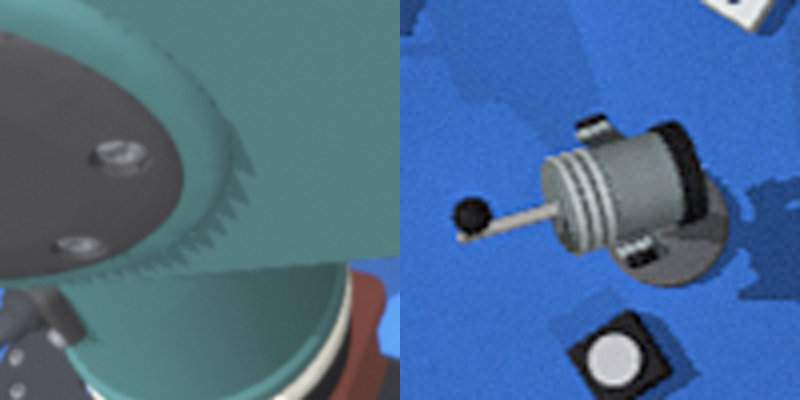

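The side view is blocked by the arm. In the top view the ball is at (127.7,228.6), against a prediction of (129.4,228.3). I'll move on above the bar, which also clears the view, and measure again there.

Run:
```python
from h import *; from bench import *
s=observe();print(rel(s,(.487,.029,.30),1.656))
```

```text
[-0.3968, 0.0086, 0.0681, 0.0, 0.0, 0.3045]
```

Emit:
apply_moves(
  targets=[
    [[-0.05,0,0,0,0,0.04,0.045],[-0.1,0,0,0,0,0.08,0.045],[-0.15,0.002,0,0,0,0.12,0.045],[-0.2,0.004,0.01,0,0,0.16,0.045],[-0.25,0.006,0.02,0,0,0.2,0.045],[-0.3,0.008,0.04,0,0,0.24,0.045],[-0.35,0.008,0.06,0,0,0.28,0.045],[-0.397,0.008,0.068,0,0,0.305,0.045],[-0.397,0.008,0.068,0,0,0.305,0.045],[-0.397,0.008,0.068,0,0,0.305,0.045]],
  ],
)

```text
time_s: 7.55
ee_pos: [0.4879, 0.0265, 0.2992]
ee_rot: [[-0.079, 0.997, -0.001], [0.997, 0.079, 0.0], [0.0, -0.001, -1.0]]
contact_force: [-0.0, 0.6, -0.5]
gripper_width: 0.045
gripper_force: 0.0
```

Run:
```python
from h import *; from bench import *
s=observe();print(s["ee_pos"])
a=snapshot("side");b=snapshot("top");np.save("pics/s4.npy",a);np.save("pics/t4.npy",b)
A=a["frame"];B=b["frame"]
o=np.zeros((400,800,3),np.uint8)
o[:,:400]=cv2.resize(A[230:380,100:250],(400,400),interpolation=cv2.INTER_CUBIC);o[:,400:]=cv2.resize(B[155:280,185:310],(400,400),interpolation=cv2.INTER_CUBIC)
cv2.imwrite("pics/a4.png",o[:,:,::-1])
print(dark(a,(100,230,250,380)),dark(b,(110,175,210,275)))
```

```text
[0.48785569 0.02648804 0.29919634]
[([198.8, 293.3], [32, 29, 197]), ([206.0, 325.3], [8, 11, 44]), ([143.1, 336.1], [16, 15, 150])] [([181.4, 217.8], [14, 26, 139]), ([127.8, 228.6], [9, 9, 57]), ([166.5, 264.4], [25, 22, 179])]
```

View pics/a4.png

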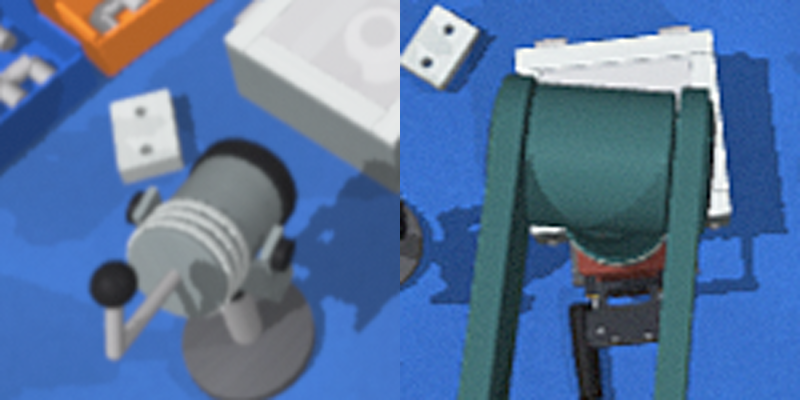

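The side view now shows the whole lamp: ball at (143.1,336.1), knobs at crop (142,206) and (282,251).

Run:
```python
from h import *
S=np.load("pics/s4.npy",allow_pickle=True).item();T=np.load("pics/t4.npy",allow_pickle=True).item()
b,e=tri(S,(143.1,336.1),T,(127.75,228.6));print("ball",b,e)
s=lambda x,y:((x+.5)*.375+99.5,(y+.5)*.375+229.5)
t=lambda x,y:((x-399.5)/4+109.5,(y+.5)/4+174.5)
k1,e1=tri(S,s(142,206),T,t(593,127));k2,e2=tri(S,s(282,251),T,t(637,249));p=(k1+k2)/2
print(k1,k2,p,e1,e2,"knob swivel",np.arctan2(*(k1-k2)[[1,0]])-np.pi/2)
P=np.array([.626,.043])
for pv in (p,np.array([.5306,.2936,.1824])):
    v=pv-b;d=P-pv[:2];el=np.arcsin(-v[2]/np.linalg.norm(v))
    print(np.linalg.norm(v),"swivel",np.arctan2(v[1],v[0]),"want",np.arctan2(d[1],d[0]),"tilt",el-.4266, "tilt by horiz",np.arccos(np.hypot(*v[:2])/.1208)-.4266)
# foot ellipse centre
for n,c,box in(("s",S,(160,320,225,385)),):pass
```

```text
ball [0.50007583 0.36942174 0.27085855] 0.0034688058470421844
[0.57609033 0.31213242 0.18587398] [0.48554894 0.27666402 0.18563964] [0.53081963 0.29439822 0.18575681] 0.0023741793669613924 0.008910286672999361 knob swivel -1.1974336058336745
0.11754155250263959 swivel -1.1818797936432355 want -1.208869760778032 tilt 0.3830041012698513 tilt by horiz 0.408398322490793
0.12043909976520038 swivel -1.1880694150158688 want -1.2070497045769333 tilt 0.3982810831250174 tilt by horiz 0.40103808989631207
```

Measured tilt is about 0.40 and swivel about -1.19, both slightly short of target, and the heights carry a camera bias of about +3 mm. I'll do one joint point fit, with the known heights as the check, before deciding on a correction.

```bash
cat > fit.py <<'E'
from h import *
L=lambda f:np.load(f,allow_pickle=True).item()
S,T,S4,T4=L("pics/side0.npy"),L("pics/top0.npy"),L("pics/s4.npy"),L("pics/t4.npy")
zs=lambda x,y:((x+.5)/2.2+139.5,(y+.5)/2.2+179.5)
zt=lambda x,y:((x-399.5)/2.35+129.5,(y+.5)/2.35+154.5)
s4=lambda x,y:((x+.5)*.375+99.5,(y+.5)*.375+229.5)
t4=lambda x,y:((x-399.5)/4+109.5,(y+.5)/4+174.5)
def fix(q,X): c,s=np.cos(q[2]),np.sin(q[2]); return [q[0]+c*X[0]-s*X[1],q[1]+s*X[0]+c*X[1],X[2]]
def head(q,sw,ti,X):
    x=np.cos(ti)*X[0]+np.sin(ti)*X[2]; z=-np.sin(ti)*X[0]+np.cos(ti)*X[2]
    return [q[0]+np.cos(sw)*x-np.sin(sw)*X[1],q[1]+np.sin(sw)*x+np.cos(sw)*X[1],.18+z]
F=[((-.138,.055,.08),zs(302,225),zt(658,205)),((-.138,-.055,.08),zs(365,147),zt(748,198)),((0,0,.06),zs(224,134),zt(693,101)),
((.09,.095,.084),zs(97,142),zt(614,38)),((.09,-.095,.084),zs(211,32),zt(756,24)),((-.09,-.095,.084),zs(343,102),zt(770,157))]
def res(v,after,full=False):
    fq,lq,k=v[:3],v[3:5],v[13]; r=[]
    def add(a,pa,b,pb,X,w=1): r.extend(w*(proj(a,X)+v[9:11]-pa)); r.extend(w*(proj(b,X)+v[11:13]-pb))
    for X,a,b in F: add(S,a,T,b,fix(fq,X),.5)
    for (sw,ti),(A,B,ba,bb,K) in zip((v[5:7],v[7:9]),after):
        add(A,ba,B,bb,head(lq,sw,ti,(-.11,0,.05)),1.5)
        add(A,(np.array(K[0])+K[1])/2,B,(np.array(K[2])+K[3])/2,head(lq,sw,ti,(0,0,0)))
    return np.r_[r,v[9:13]/1.]
def run(obs):
    o0=(S,T,(202.4,368.3),(145.2,260.),(zs(23,327),zs(146,273),zt(443,146),zt(519,171)))
    f=least_squares(lambda v:res(v,(o0,obs)),[.626,.043,.085,.53,.294,-.36,-.17,-1.19,.4,0,0,0,0,.05])
    v=f.x;C=np.linalg.pinv(f.jac.T@f.jac);sd=np.sqrt(np.diag(C))*.6
    print("fixture",v[:3].round(4),"lamp",v[3:5].round(4),"before",v[5:7].round(3),"after",v[7:9].round(3),"sd",sd[7:9].round(3),"bias px",v[9:13].round(2),"rms",np.sqrt(np.mean(f.fun**2)).round(2))
    print("want",np.arctan2(v[1]-v[4],v[0]-v[3])); return v
if __name__=="__main__":
    v=run((S4,T4,(143.1,336.1),(127.75,228.6),(s4(142,206),s4(282,251),t4(593,127),t4(637,249))))
E
python3 fit.py
```

```text
fixture [0.6252 0.0421 0.0976] lamp [0.5312 0.2933] before [-0.365 -0.185] after [-1.178  0.402] sd [0.01  0.008] bias px [ 0.42 -0.15 -0.81 -0.44] rms 0.32
want -1.2126797015341226
```

Both are about 2° off. Time allows a cheap correction, so I'll re-grasp the ball centrally and move it by the computed delta.

Run:
```python
from h import *; from bench import *; from fit import head
s=observe();q=(.5312,.2933)
b=np.array(head(q,-1.178,.402,(-.11,0,.05)));c=np.array(head(q,-1.213,.437,(-.11,0,.05)));print(b,c)
print(rel(s,b+[0,0,.1],np.pi-1.178),rel(s,b+[0,0,.003],np.pi-1.178))
s2=dict(s);y=np.pi-1.178;s2["ee_rot"]=np.array([[np.cos(y),0,0],[np.sin(y),0,0],[0,0,0]]);s2["ee_pos"]=b
print("delta",rel(s2,c,np.pi-1.213))
```

```text
[0.49993973 0.36874822 0.26905258] [0.50370787 0.36683019 0.27185583]
[0.3376, 0.0411, -0.0691, 0.0, 0.0, -0.31] [0.3376, 0.0411, 0.0279, 0.0, 0.0, -0.31]
delta [-0.0032, 0.0027, -0.0028, 0.0, 0.0, 0.035]
```

Emit:
apply_moves(
  targets=[
    [[0,0,-0.04,0,0,0,0.055],[0.04,0.005,-0.07,0,0,-0.04,0.055],[0.09,0.011,-0.07,0,0,-0.08,0.055],[0.14,0.017,-0.07,0,0,-0.12,0.055],[0.19,0.023,-0.07,0,0,-0.17,0.055],[0.24,0.03,-0.07,0,0,-0.22,0.055],[0.29,0.036,-0.07,0,0,-0.27,0.055],[0.338,0.041,-0.07,0,0,-0.31,0.055],[0.338,0.041,-0.07,0,0,-0.31,0.055],[0.338,0.041,-0.04,0,0,-0.31,0.055],[0.338,0.041,-0.01,0,0,-0.31,0.055],[0.338,0.041,-0.01,0,0,-0.31,0.055],[0.338,0.041,-0.01,0,0,-0.31,0.055]],
  ],
)

```text
time_s: 8.95
ee_pos: [0.4984, 0.3691, 0.3106]
ee_rot: [[-0.384, 0.923, -0.001], [0.923, 0.384, -0.0], [0.0, -0.001, -1.0]]
contact_force: [-0.2, -0.1, -0.2]
gripper_width: 0.0546
gripper_force: 0.0
```

Run:
```python
from h import *; from bench import *
s=observe();print(s["ee_pos"]);print(rel(s,(.4999,.3687,.2721),np.pi-1.178))
```

```text
[0.49837672 0.36913577 0.31061444]
[-0.001, 0.0012, 0.0385, 0.0, 0.0, 0.0017]
```

Emit:
apply_moves(
  targets=[
    [[-0.001,0.001,0.02,0,0,0,0.055],[-0.001,0.001,0.0385,0,0,0,0.055],[-0.001,0.001,0.0385,0,0,0,0.055],[-0.001,0.001,0.0385,0,0,0,0.02],[-0.001,0.001,0.0385,0,0,0,0.02],[-0.001,0.001,0.0385,0,0,0,0.02],[-0.001,0.001,0.0385,0,0,0,0.02],[-0.001,0.001,0.0385,0,0,0,0.02],[-0.0025,0.0025,0.037,0,0,0.018,0.02],[-0.0042,0.0037,0.0357,0,0,0.035,0.02],[-0.0042,0.0037,0.0357,0,0,0.035,0.02],[-0.0042,0.0037,0.0357,0,0,0.035,0.02]],
  ],
  newtons=25,
)

```text
time_s: 10.15
ee_pos: [0.5046, 0.3669, 0.2749]
ee_rot: [[-0.351, 0.936, 0.001], [0.936, 0.351, 0.001], [0.001, 0.001, -1.0]]
contact_force: [-1.0, 3.3, 3.9]
gripper_width: 0.0247
gripper_force: 25.0
```

Run:
```python
from bench import *
s=observe();print(s["ee_pos"],s["gripper_width"],s["contact_force"])
```

```text
[0.50457465 0.36691736 0.27488268] 0.024741342552940946 [-0.98583788  3.34514549  3.88138985]
```

The pose matches the target. Next: release, rise and go back above the bar.

Emit:
apply_moves(
  targets=[
    [[0,0,0,0,0,0,0.05],[0,0,0,0,0,0,0.05],[0,0,0,0,0,0,0.05],[0,0,-0.04,0,0,0,0.05],[0,0,-0.08,0,0,0,0.05],[0,0,-0.09,0,0,0,0.045]],
  ],
)

```text
time_s: 10.75
ee_pos: [0.506, 0.367, 0.3689]
ee_rot: [[-0.351, 0.936, 0.006], [0.937, 0.351, 0.003], [0.001, 0.007, -1.0]]
contact_force: [0.4, 0.2, 0.1]
gripper_width: 0.0462
gripper_force: 0.0
```

Run:
```python
from h import *; from bench import *
s=observe();print(s["ee_pos"]);print(rel(s,(.488,.029,.25),1.665))
```

```text
[0.5059608  0.36699414 0.36891066]
[-0.3102, -0.1353, 0.1189, 0.0, 0.0, 0.264]
```

Emit:
apply_moves(
  targets=[
    [[-0.042,-0.018,0,0,0,0.04,0.045],[-0.084,-0.037,0,0,0,0.08,0.045],[-0.126,-0.055,0,0,0,0.12,0.045],[-0.168,-0.073,0,0,0,0.16,0.045],[-0.21,-0.092,0.01,0,0,0.2,0.045],[-0.25,-0.11,0.03,0,0,0.24,0.045],[-0.29,-0.126,0.06,0,0,0.264,0.045],[-0.31,-0.135,0.09,0,0,0.264,0.045],[-0.31,-0.135,0.119,0,0,0.264,0.045],[-0.31,-0.135,0.119,0,0,0.264,0.045],[-0.31,-0.135,0.119,0,0,0.264,0.045]],
  ],
)

```text
time_s: 11.85
ee_pos: [0.4862, 0.0287, 0.2451]
ee_rot: [[-0.094, 0.996, -0.002], [0.996, 0.094, 0.0], [0.0, -0.002, -1.0]]
contact_force: [-0.4, 1.3, 1.2]
gripper_width: 0.0448
gripper_force: 0.0
```

Run:
```python
from h import *; from bench import *; from fit import *
s=observe();print(s["ee_pos"])
a=snapshot("side");b=snapshot("top");np.save("pics/s5.npy",a);np.save("pics/t5.npy",b)
da=dark(a,(125,320,165,350));db=dark(b,(118,215,140,245));print(da,db)
A=a["frame"];B=b["frame"]
o=np.zeros((400,800,3),np.uint8)
o[:,:400]=cv2.resize(A[230:380,100:250],(400,400),interpolation=cv2.INTER_CUBIC)
o[:,400:]=cv2.resize(B[175:275,110:210],(400,400),interpolation=cv2.INTER_CUBIC)
cv2.imwrite("pics/a5.png",o[:,:,::-1])
q=(.5312,.2933);bar=fix((.6252,.0421,.095),(-.138,0,.083));print(bar,rel(s,bar,1.665))
```

```text
[0.48617672 0.02874212 0.2451234 ]
[([142.3, 333.1], [16, 16, 145])] [([128.0, 227.4], [9, 8, 58])]
[np.float64(0.4878222567997761), np.float64(0.029009710728431087), 0.083] [0.0001, 0.0017, 0.1621, 0.0, 0.0, 0.0001]
```

View pics/a5.png

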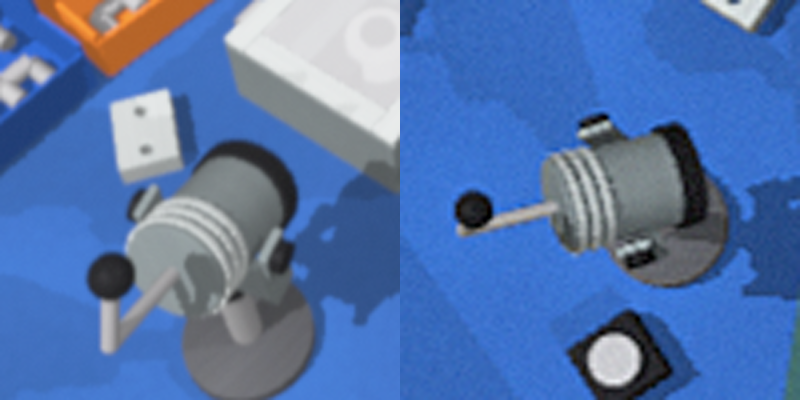

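Knobs are at crop (143,203)/(281,250) in the side view and (595,126)/(637,251) in the top view; the ball moved to (142.3,333.1) and (128.0,227.4).

Run:
```python
from fit import *
run((L("pics/s5.npy"),L("pics/t5.npy"),(142.3,333.1),(128.0,227.4),(s4(143,203),s4(281,250),t4(595,126),t4(637,251))))
```

```text
fixture [0.6253 0.042  0.0976] lamp [0.5315 0.2929] before [-0.368 -0.192] after [-1.207  0.428] sd [0.011 0.008] bias px [ 0.41 -0.2  -0.9  -0.34] rms 0.34
want -1.2131231781832703
```

Emit:
apply_moves(
  targets=[
    [[0,0.002,0.04,0,0,0,0.045],[0,0.002,0.08,0,0,0,0.045],[0,0.002,0.11,0,0,0,0.045],[0,0.002,0.13,0,0,0,0.045],[0,0.002,0.15,0,0,0,0.045],[0,0.002,0.161,0,0,0,0.045],[0,0.002,0.161,0,0,0,0.045]],
  ],
)

```text
time_s: 12.65
ee_pos: [0.4888, 0.0294, 0.0841]
ee_rot: [[-0.095, 0.995, -0.001], [0.995, 0.095, 0.0], [0.0, -0.001, -1.0]]
contact_force: [-0.3, -0.6, 0.6]
gripper_width: 0.0449
gripper_force: 0.0
```

The lamp is now within about 0.5° on both axes. I'll close on the bar.

Emit:
apply_moves(
  targets=[
    [[0,0,0,0,0,0,0.005],[0,0,0,0,0,0,0.005],[0,0,0,0,0,0,0.005],[0,0,0,0,0,0,0.005],[0,0,0,0,0,0,0.005]],
  ],
  newtons=40,
)

```text
time_s: 13.15
ee_pos: [0.4895, 0.0289, 0.0849]
ee_rot: [[-0.094, 0.996, 0.002], [0.996, 0.094, 0.0], [-0.0, 0.002, -1.0]]
contact_force: [2.0, 0.5, 1.6]
gripper_width: 0.013
gripper_force: 40.0
```

Run:
```python
from bench import *; from h import *
s=observe();p=s["ee_pos"];print(p,s["gripper_width"],s["contact_force"])
u=np.array([np.cos(.0965),np.sin(.0965)])
# bar taken under TCP at z .080; arc about hinge .228 behind
for d in range(6,61,6):
    a=np.radians(d);q=p+np.r_[.228*(1-np.cos(a))*u,.228*np.sin(a)]
    print(d,rel(s,q,np.arctan2(s["ee_rot"][1,0],s["ee_rot"][0,0])))
```

```text
[0.48953993 0.0289081  0.08485305] 0.012984066830510246 [2.04712913 0.4993647  1.55435696]
6 [0.0, 0.0012, -0.0238, 0.0, 0.0, -0.0]
12 [0.0, 0.005, -0.0474, 0.0, 0.0, -0.0]
18 [0.0, 0.0112, -0.0705, 0.0, 0.0, -0.0]
24 [0.0, 0.0197, -0.0927, 0.0, 0.0, -0.0]
30 [0.0001, 0.0305, -0.114, 0.0, 0.0, -0.0]
36 [0.0001, 0.0435, -0.134, 0.0, 0.0, -0.0]
42 [0.0001, 0.0586, -0.1526, 0.0, 0.0, -0.0]
48 [0.0002, 0.0754, -0.1694, 0.0, 0.0, -0.0]
54 [0.0002, 0.094, -0.1845, 0.0, 0.0, -0.0]
60 [0.0003, 0.114, -0.1975, 0.0, 0.0, -0.0]
```

Emit:
apply_moves(
  targets=[
    [[0,0.001,-0.012,0,0,0,0.005],[0,0.001,-0.024,0,0,0,0.005],[0,0.003,-0.036,0,0,0,0.005],[0,0.005,-0.047,0,0,0,0.005],[0,0.008,-0.059,0,0,0,0.005],[0,0.011,-0.07,0,0,0,0.005],[0,0.0155,-0.082,0,0,0,0.005],[0,0.02,-0.093,0,0,0,0.005],[0,0.025,-0.1035,0,0,0,0.005],[0,0.0305,-0.114,0,0,0,0.005],[0,0.037,-0.124,0,0,0,0.005],[0,0.0435,-0.134,0,0,0,0.005]],
  ],
)

```text
time_s: 14.35
ee_pos: [0.5296, 0.0326, 0.2184]
ee_rot: [[-0.095, 0.995, -0.006], [0.996, 0.095, -0.001], [-0.0, -0.006, -1.0]]
contact_force: [-4.0, -4.1, -3.3]
gripper_width: 0.013
gripper_force: 40.0
```

Run:
```python
from bench import *
s=observe();print(s["ee_pos"],s["gripper_width"],s["contact_force"],s["joint_pos"])
```

```text
[0.52961039 0.03263952 0.21837424] 0.012951839026174085 [-3.99226048 -4.13709606 -3.25175808] [-6.78255371e-02  2.89251361e-01  1.68804570e+00 -1.33576904e-03
  1.16994161e+00 -1.62102382e-01]
```

Rising well, with small forces. Continuing to 60°.

Emit:
apply_moves(
  targets=[
    [[0,0.007,-0.0095,0,0,0,0.005],[0,0.015,-0.0186,0,0,0,0.005],[0,0.0235,-0.027,0,0,0,0.005],[0,0.032,-0.0355,0,0,0,0.005],[0,0.041,-0.043,0,0,0,0.005],[0,0.0505,-0.0505,0,0,0,0.005],[0,0.06,-0.057,0,0,0,0.005],[0,0.0705,-0.0635,0,0,0,0.005],[0,0.0705,-0.0635,0,0,0,0.005],[0,0.0705,-0.0635,0,0,0,0.005],[0,0.0705,-0.0635,0,0,0,0.005]],
  ],
)

```text
time_s: 15.45
ee_pos: [0.5991, 0.0391, 0.2852]
ee_rot: [[-0.095, 0.996, -0.004], [0.996, 0.095, -0.001], [-0.001, -0.004, -1.0]]
contact_force: [-15.2, -4.6, 20.6]
gripper_width: 0.0127
gripper_force: 40.0
```

Run:
```python
from h import *; from bench import *; from fit import fix
s=observe();p=s["ee_pos"];print(p,s["gripper_width"],s["contact_force"])
h=np.array(fix((.6253,.042,.0976),(.09,0,.08)));d=p-[0,0,.003]-h;r=-(d[0]*np.cos(.0976)+d[1]*np.sin(.0976))
print("angle",np.degrees(np.arctan2(d[2],r)),"radius",np.hypot(r,d[2]))
a=snapshot("side");b=snapshot("top");np.save("pics/s6.npy",a);np.save("pics/t6.npy",b)
print(dark(a,(125,320,165,350)),dark(b,(118,215,140,245)))
A=a["frame"];B=b["frame"]
o=np.zeros((450,800,3),np.uint8)
o[:,:400]=cv2.resize(A[170:395,120:320],(400,450),interpolation=cv2.INTER_CUBIC)
o[:400,400:]=cv2.resize(B[130:290,110:270+40-0][:, :200],(400,320),interpolation=cv2.INTER_CUBIC) if 0 else cv2.resize(B[130:290,140:300],(400,400),interpolation=cv2.INTER_CUBIC)
cv2.imwrite("pics/a6.png",o[:,:,::-1])
```

```text
[0.59912043 0.03912173 0.28520648] 0.012697504591240664 [-15.18359044  -4.55457019  20.63866847]
angle 60.086891128873596 radius 0.2332839408993821
[([143.0, 333.2], [15, 16, 117])] [([128.2, 227.5], [9, 8, 55])]
```

View pics/a6.png

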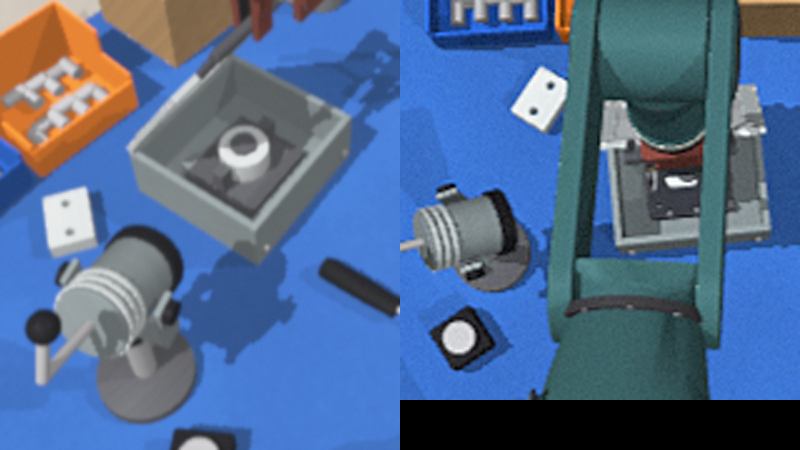

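The guard is up, the part is exposed, and the lamp ball hasn't moved (143.0,333.2 and 128.2,227.5). By geometry the opening is about 60°. About 25 N is pushing inward along the radius towards the hinge, so I'll back off a couple of mm that way.

Emit:
apply_moves(
  targets=[
    [[0,-0.001,-0.002,0,0,0,0.005],[0,-0.001,-0.002,0,0,0,0.005],[0,-0.001,-0.002,0,0,0,0.005],[0,-0.001,-0.002,0,0,0,0.005],[0,-0.001,-0.002,0,0,0,0.005]],
  ],
)

```text
time_s: 16.05
ee_pos: [0.5993, 0.0392, 0.2855]
ee_rot: [[-0.094, 0.996, -0.003], [0.996, 0.094, -0.001], [-0.001, -0.003, -1.0]]
contact_force: [-8.4, -3.6, 8.3]
gripper_width: 0.0133
gripper_force: 40.0
```

Run:
```python
from h import *; from bench import *; from fit import fix
s=observe();p=s["ee_pos"];print(p,s["gripper_width"],s["contact_force"])
h=np.array(fix((.6253,.042,.0976),(.09,0,.08)))
for o in(.003,.005):
    d=p-[0,0,o]-h;r=-(d[0]*np.cos(.0976)+d[1]*np.sin(.0976))
    print("angle",np.degrees(np.arctan2(d[2],r)),"radius",np.hypot(r,d[2]))
```

```text
[0.59930892 0.03917776 0.28545601] 0.01332117300138829 [-8.35826806 -3.56097576  8.30137053]
angle 60.15851454850134 radius 0.23340413887677813
angle 59.91238505411732 radius 0.2316714656882547
```

The load is down to about 12 N, the angle is 60° and the grip is steady. Handing in.

```bash
python3 -c "
from bench import *
print(finish_job())"
```

```text
the job is handed in; nothing more can be done
None
```

The job is handed in, with no verdict returned: the lamp is aimed at the part with its head about 25° down (both within about 0.5° by camera), and the gripper is still holding the guard at about 60° open (from arm geometry).

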